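Clear the sanding grille and hold the filter-shaker key over

TASK

The filter of the bench sanding unit needs shaking down: first clear the two cream offcuts off its grille into the blue scrap tray beside it and let go of them, then take the yellow key from the key stand and work it down past the sticky pins of the lock on the unit until it is fully home, collar on the lock. Turn it clockwise a quarter turn to its stop; the shaker runs only while the key is held over against its spring, so finish still gripping the key and holding it turned. Leave the red key, the putty tin, the paint pot and the roll of tape where they are.

Things in the scene. Friction and masses are not known exactly. Their poses are not given: they have to be found in the camera images.
- sanding_unit: grey bench sanding unit, fixed. Origin on the bench under the middle of its slatted aluminium grille; x, y along the grille's sides, z up. Grille flat, 200 (x) x 190 (y) mm, top 60 mm above the bench, no raised rim. At its -y end stands the control housing with the lock in its top: 200 (x) x 80 (y) mm, from y = -97 to -177 mm, 90 mm high.
- keyhole (a point): middle of the lock's brass face, 90.5 mm above the bench, facing up (z up), in a steel bezel ring 44 mm wide that stands 2.5 mm proud. The key slot runs along this frame's x: 21.5 (x) x 7.5 (y) mm, with an 11 mm square bore in the middle for the shank and a 2.5 mm chamfer round the mouth. This fixed slot is 26 mm deep; under it a sprung rotor with the same slot takes the key's bit.
- key_seat (a point): point on the lock's axis 40 mm below its face: the key's tip is here when home (collar on the face). Two pairs of sticky pins, 10 and 19 mm below the face, resist with 5 to 10 N a pair and stay back once pushed aside; a straight push passes them, a little sideways or twisting wiggle eases it. The key turns freely only when fully home and cannot be drawn out while turned.
- key_switch (a joint): angle of the rotor that the key turns, rad: 0 at rest with its slot in line with the fixed slot, grows as the key is turned clockwise seen from above, stop at 1.48 (a quarter turn). A spring turns it back to 0: 0.05 N m at rest, 0.19 N m at the stop. The key has about 0.1 rad of play in it, so the key itself turns some 1.55 to 1.6 rad.
- scrap_tray: blue open scrap tray, fixed, beside the unit's +y end: 180 (x) x 120 (y) x 40 mm high, walls and floor 3 mm. Origin at the middle of its underside on the bench, z up.
- offcut_wedge: cream offcut of tooling board with one sloping end, 54 (x) x 32 (y) x 26 (z) mm, 35 g, lying on the grille; origin at the middle of its underside, z up. Grasp across its 32 mm (y); the slope is at the upper +x end.
- wedge_mid (a point): middle of the wedge offcut, 13 mm above its underside.
- offcut_block: cream offcut of tooling board with one cut corner, 42 (x) x 34 (y) x 28 (z) mm, 35 g, lying on the grille; origin at the middle of its underside, z up. Grasp across its 34 mm (y); the -x +y corner is cut off.
- block_mid (a point): middle of the block offcut, 14 mm above its underside.
- key_stand: wooden key stand, fixed: 124 (x) x 54 (y) x 42 mm high, with two upright slots 64 mm apart (at x = -32 and +32 mm) along its x. Origin at the middle of its underside.
- yellow_key: steel key, yellow grip, loose, 60 g, upright in either slot of the stand. Origin at its lower tip, z up along it, 82 mm long. Bit at the tip 20 (x) x 6 (y) x 10 mm, lowest 4 mm tapered, same after a half turn. Shank 9 mm round. Collar 20 mm wide, 40 to 44 mm above the tip, rests on the stand, on the lock's face when home. Grip 34 (x) x 12 (y) mm, 46 to 82 mm above the tip: grasp across y.
- red_key: key with a red grip and a round tip for another machine, in the other slot of the stand; same size. Leave it there. Origin at its tip.
- putty_tin: flat round yellow tin, 66 mm wide, 38 mm high; leave alone. Origin at the middle of its underside.
- paint_pot: small pot with blue paint and white screw lid, 36 mm wide, 43 mm high; leave alone. Origin at the middle of its underside.
- masking_tape: roll of cream masking tape lying flat, 108 mm wide, 48 mm high; leave alone. Origin at the middle of its underside.

How it is judged:
By the outcome, as a careful person would: the job done as asked, in the order asked, and still so for the second after the job is handed in, while the arm keeps its last pose, push and grip.
It also fails if it takes over 72 s, if anything falls off the work surface, if the arm or the gripper's body presses on something with over 40 N, if the wrist force passes 120 N, or if a joint passes its speed limit or range.

ROBOT

A 7-joint arm with a two-finger parallel gripper is mounted at the origin on the work surface; the furniture and walls round the work are solid. World frame = base frame: x ahead of the robot, y to its left, z up, the work surface at z = 0. Lengths are in m, angles in rad, forces in N, time in s.
With the tool pointing down it reaches from about 0.425 to 1.025 m from the base axis. Payload 9.4 kg.
Tool frame: the origin (TCP) lies where the fingers leave the gripper's body, on its centre line; the fingertips stand 73 mm ahead of it and the grasp point (between the pads) lies 54 mm ahead of it (grasp_offset is the distance from the TCP to the grasp point, in m); z points along the fingers, y is the line along which they close (so a half turn about z gives the same grasp; the last joint's range is limited). The gripper opens to 85 mm and grips with 20 to 120 N. Pads are 22 mm wide; open, the fingers measure 114 mm over their backs; the gripper's body (76 mm by 85 mm) begins 54 mm behind the grasp point. The pads swing forward as they close: fully open they stand 13 mm farther back than shut.
Start: joints at [1.09, 0.599, -0.003, 1.599, 0.002, 0.943, -0.08], TCP at [0.285, -0.667, 0.304] pointing down, gripper open.
Joint ranges: [-2.57, 2.57], [-0.35, 1.97], [-1.29, 1.29], [0.11, 2.56], [-1.05, 4.19], [0.11, 1.86], [-2.63, 2.63]. Speed limits (rad/s): [2.22, 2.22, 3.01, 3.01, 3.14, 3.14, 3.14].

INTERFACE

Orientations are given as [roll, pitch, yaw] about the fixed x, y, z axes, in that order (R = Rz(yaw) Ry(pitch) Rx(roll)).
In Python, from cell import * gives the robot as it stands.
- The arm moves only by the tool send_rows, never from a script. Its argument "steps" is a list of rows, each an object with "dp": the shift along the tool's x, y, z scaled (see below), a list of three; "turn": the turn, a rotation vector about the tool's x, y, z scaled (see below), a list of three; "fingers": the closure, from 0 (fully open) to 1 (shut). A call has exactly 8 rows; each row is the pose to reach, as a shift and turn from the pose commanded when the call began, along the tool's axes at that moment; what a row does not reach only later rows make up. The controller multiplies each number of a shift by 0.15 m and each number of a turn by 60 degrees. A row lasts 1/8 s, in which the tool goes at most 62.5 mm and 10.7 degrees, less where a joint would pass 70% of its speed; a pose out of reach is approached as far as the arm can. A call with a number of a shift or a turn outside -1 to 1 is refused whole. A call with a gripper value outside its range is refused whole. The fingers move at their own pace and stop on an object; "force" is the grip in N (left out, the last holds). Time passes only in rows, so rows that repeat a pose let the fingers close, or fill a call up. It gives the time, the measured TCP pose, the force, the opening and the grip force at its end, in the units of the state.
- sense(): the state, without advancing time (a new reading comes with each control period).
- camera(name): name is "scene" or "side" or "wrist"; returns the picture (480x640x3 uint8, red, green, blue); there is no depth.
- calibration(name): a dict with "fx", "fy", "cx", "cy" (pixels), "position" and "orientation" of the camera in the world; the wrist camera has in their place "mount" (4x4, takes a point from camera to tool coordinates, whose origin is the TCP and whose axes are the flange's). Camera axes: x right, y up, looking along -z (the intrinsics and any distortion apply to the point x, -y, -z); pixel columns grow to the right and rows downward; lengths in m; the calibration is good to about 2 mm. The wrist camera is an equidistant fisheye: a pixel r from the principal point sees the ray r / f radians off the axis. A picture is of the moment at which its call begins: read the wrist's pose just before it. calibration takes no time and is no camera call.
- close_job(): hands the job in; it is judged then, once.
The state is a dict: "time": time; "qpos": joint angles; "joint_vel": joint speeds; "joint_efforts": joint torques, N m; "ee_pos": TCP position; "tcp_rot": TCP orientation; "contact_force": force on the tool from outside, world axes, zero at the start; "wrist_torque": the same for the moment, N m; "width": opening from 0.0 (shut) to 1.0 (fully open); "finger_force": force on a finger pad.
Only numpy, scipy, OpenCV 4.12 (cv2) and the standard library are available. Lean on these libraries where they do the work, as an engineer would, in place of code of your own. Each camera call takes 0.05 s, during which the arm holds its last target. There are 200 camera calls.

## Working session

There is one attempt and no reset: what is moved stays moved. The work goes in short steps, Python scripts to look and compute and a tool call to move; the robot and the scene stay as the last step left them, time stands still between calls to the robot, and variables do not carry over. Pictures are saved under pics/ and viewed, at most 10 in all, crops included, and the job is handed in when it is done.

Besides the shell and the picture viewer there is one more tool, called after "Emit:" by a JSON object that holds its "fn" and its "kwargs", one argument or row to a line. send_rows: Moves the arm, as the interface text tells. Its arguments: {"type":"object","properties":{"steps":{"type":"array"},"force":{"type":"number"}},"required":["steps"]}

```bash
mkdir -p pics; ls; python3 - <<'E'
from cell import *
import cv2
s=sense(); print(s)
for n in ["scene","side"]:
    c=calibration(n); print(n,c)
    cv2.imwrite(f"pics/{n}0.png",camera(n)[:,:,::-1])
print(calibration("wrist"))
E
```

```text
pics
{'time': 0.0, 'qpos': array([ 1.09030114,  0.60013491, -0.00252222,  1.60017083,  0.00179649,
        0.94285228, -0.07980421]), 'joint_vel': array([-2.11452299e-04, -6.56921050e-04,  2.81816027e-03, -2.32444884e-04,
        6.70203058e-05,  1.74913760e-04,  2.39654911e-03]), 'joint_efforts': array([-3.52195293e-04, -7.76463747e+01,  1.56457275e+00, -2.58008301e+01,
        1.23212588e-02,  8.89029354e-03,  8.80821381e-05]), 'ee_pos': array([ 0.28469906, -0.66636217,  0.30299546]), 'tcp_rot': array([-3.14003670e+00,  1.52228301e-04,  4.03830236e-01]), 'contact_force': array([-0.06228734,  0.87366855,  0.54841097]), 'wrist_torque': array([-0.01384967,  0.02399684, -0.01210355]), 'finger_force': 0.0, 'width': 1.0034387405513168}
scene {'fx': 516.7471251834219, 'fy': 516.7471251834219, 'cx': 329.7685782071172, 'cy': 241.41222009315723, 'position': array([-0.13996869, -0.40793641,  0.99531794]), 'orientation': array([ 0.70540156,  0.00714882, -1.09623713])}
side {'fx': 528.1150401141542, 'fy': 528.1150401141542, 'cx': 324.4863035271721, 'cy': 247.61381841848726, 'position': array([ 0.53804528, -0.96828473,  0.66564858]), 'orientation': array([1.00776533, 0.00299606, 0.00442611])}
{'fx': 371.64829954431775, 'fy': 371.64829954431775, 'cx': 323.2580303792235, 'cy': 245.82223893993802, 'mount': array([[-1.33124534e-03,  9.47197742e-01,  3.20647261e-01,
         8.11708274e-02],
       [ 9.99998894e-01,  1.47336725e-03, -2.00613804e-04,
         5.36234542e-04],
       [-6.62452116e-04,  3.20646640e-01, -9.47198656e-01,
        -7.03165324e-02],
       [ 0.00000000e+00,  0.00000000e+00,  0.00000000e+00,
         1.00000000e+00]])}
```

View pics/scene0.png

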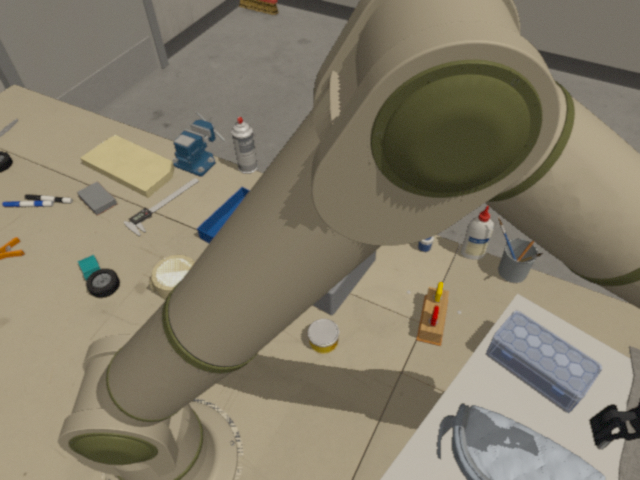

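View pics/side0.png

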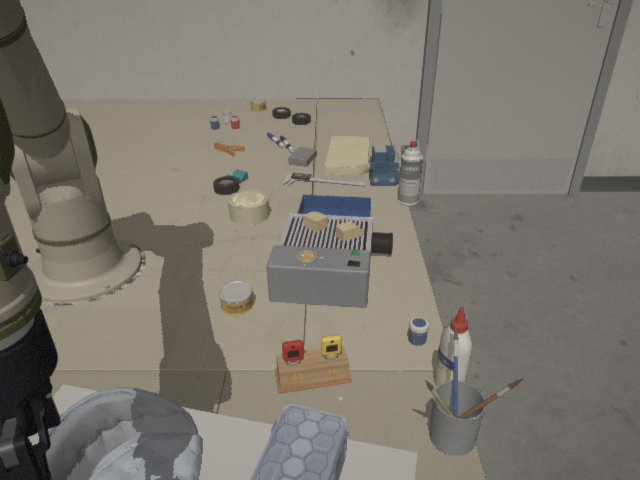

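The side view shows the yellow key in the stand's right slot at about (331,347) and the red one at (292,351). The lock is at (306,257), the block at (316,220), the wedge at (349,230) and the tray at (335,207). In the scene view the arm hides the unit. Next I'll get rough positions.

```bash
cat > h.py <<'E'
from cell import *
import numpy as np, cv2
from scipy.spatial.transform import Rotation as R
def cam(name,s=None):
    c=calibration(name); K=(c['fx'],c['fy'],c['cx'],c['cy'])
    if name=='wrist':
        T=np.eye(4);T[:3,:3]=R.from_euler('xyz',s['tcp_rot']).as_matrix();T[:3,3]=s['ee_pos']
        T=T@c['mount']; return K,T[:3,3],T[:3,:3],True
    return K,np.array(c['position']),R.from_euler('xyz',c['orientation']).as_matrix(),False
def ray(C,u,v):
    (fx,fy,cx,cy),p,M,fish=C; x=(u-cx)/fx;y=(v-cy)/fy
    if fish:
        r=np.hypot(x,y);k=np.sin(r)/max(r,1e-9);d=np.array([x*k,-y*k,-np.cos(r)])
    else: d=np.array([x,-y,-1.]);d/=np.linalg.norm(d)
    return p,M@d
def proj(C,X):
    (fx,fy,cx,cy),p,M,fish=C;q=M.T@(np.asarray(X)-p);q=np.array([q[0],-q[1],-q[2]])
    if fish:
        n=np.hypot(q[0],q[1]);t=np.arctan2(n,q[2])/max(n,1e-9);x,y=q[0]*t,q[1]*t
    else:x,y=q[:2]/q[2]
    return np.array([x*fx+cx,y*fy+cy])
def plane(C,u,v,z):
    p,d=ray(C,u,v);return p+d*(z-p[2])/d[2]
def tri(obs):
    A=np.zeros((3,3));b=np.zeros(3)
    for C,u,v in obs:
        p,d=ray(C,u,v);P=np.eye(3)-np.outer(d,d);A+=P;b+=P@p
    X=np.linalg.solve(A,b)
    return X,[np.round(proj(C,X)-[u,v],1) for C,u,v in obs]
def delta(pos,rpy,s=None):
    "dp,turn in row units from the present pose to the TCP target"
    s=s or sense();M=R.from_euler('xyz',s['tcp_rot'])
    dp=M.inv().apply(np.asarray(pos)-s['ee_pos'])/.15
    t=(M.inv()*R.from_euler('xyz',rpy)).as_rotvec()/np.radians(60)
    return np.round(dp,3),np.round(t,3)
E
python3 - <<'E'
from h import *
C=cam('side')
for n,u,v,z in [('ykey',331,340,.08),('rkey',292,345,.08),('lock',306,257,.09),('block',317,215,.088),('wedge',346,226,.086),('tray',335,207,.04),
 ('gr NL',280,248,.06),('hous L',271,268,.09),('hous R',369,270,.09),('tin',236,288,.038),('pot',419,322,.04),('standL',276,362,.042),('standR',350,357,.042)]: print(n,plane(C,u,v,z).round(3))
E
```

```text
ykey [ 0.544 -0.322  0.08 ]
rkey [ 0.481 -0.334  0.08 ]
lock [ 0.496 -0.091  0.09 ]
block [0.515 0.086 0.088]
wedge [0.579 0.039 0.086]
tray [0.558 0.215 0.04 ]
gr NL [ 0.436 -0.01   0.06 ]
hous L [ 0.43 -0.13  0.09]
hous R [ 0.618 -0.137  0.09 ]
tin [ 0.357 -0.124  0.038]
pot [ 0.704 -0.23   0.04 ]
standL [ 0.453 -0.333  0.042]
standR [ 0.576 -0.322  0.042]
```

Emit:
{"fn": "send_rows", "kwargs": {
  "steps": [
    {"dp": [0.12,-0.12,0],"turn": [0,0,0],"fingers": 0},
    {"dp": [0.24,-0.24,0],"turn": [0,0,0],"fingers": 0},
    {"dp": [0.36,-0.36,0],"turn": [0,0,0],"fingers": 0},
    {"dp": [0.48,-0.48,0],"turn": [0,0,0],"fingers": 0},
    {"dp": [0.6,-0.6,0],"turn": [0,0,0],"fingers": 0},
    {"dp": [0.72,-0.72,0],"turn": [0,0,0],"fingers": 0},
    {"dp": [0.84,-0.84,0],"turn": [0,0,0],"fingers": 0},
    {"dp": [0.96,-0.96,0],"turn": [0,0,0],"fingers": 0}
  ]
}}

```text
time: 1.1
ee_pos: [0.3613, -0.4761, 0.3039]
tcp_rot: [3.142, -0.0, 0.404]
contact_force: [-0.0, 0.8, -0.5]
width: 0.999
finger_force: 0.0
```

Emit:
{"fn": "send_rows", "kwargs": {
  "steps": [
    {"dp": [0.12,-0.12,0],"turn": [0,0,0.05],"fingers": 0},
    {"dp": [0.24,-0.24,0],"turn": [0,0,0.1],"fingers": 0},
    {"dp": [0.36,-0.36,0],"turn": [0,0,0.15],"fingers": 0},
    {"dp": [0.48,-0.48,0],"turn": [0,0,0.2],"fingers": 0},
    {"dp": [0.6,-0.6,0],"turn": [0,0,0.25],"fingers": 0},
    {"dp": [0.72,-0.72,0],"turn": [0,0,0.3],"fingers": 0},
    {"dp": [0.84,-0.84,0],"turn": [0,0,0.35],"fingers": 0},
    {"dp": [0.96,-0.96,0],"turn": [0,0,0.386],"fingers": 0}
  ]
}}

```text
time: 2.1
ee_pos: [0.4368, -0.2871, 0.304]
tcp_rot: [3.141, -0.0, -0.002]
contact_force: [0.3, 0.9, -0.2]
width: 1.0
finger_force: 0.0
```

```bash
cat > snap.py <<'E'
import sys,pickle
from h import *
n=sys.argv[1]; s=sense(); im=camera('wrist'); pickle.dump((s,cam('wrist',s)),open(f'pics/{n}.pkl','wb'))
cv2.imwrite(f'pics/{n}.png',im[:,:,::-1]); print(s['ee_pos'].round(4),s['tcp_rot'].round(4))
E
python3 snap.py w1
```

```text
[ 0.4368 -0.2871  0.304 ] [ 3.1415e+00 -2.0000e-04 -1.6000e-03]
```

Emit:
{"fn": "send_rows", "kwargs": {
  "steps": [
    {"dp": [0,-0.12,0],"turn": [0,0,0],"fingers": 0},
    {"dp": [0,-0.24,0],"turn": [0,0,0],"fingers": 0},
    {"dp": [0,-0.36,0],"turn": [0,0,0],"fingers": 0},
    {"dp": [0,-0.5,0],"turn": [0,0,0],"fingers": 0},
    {"dp": [0,-0.62,0],"turn": [0,0,0],"fingers": 0},
    {"dp": [0,-0.75,0],"turn": [0,0,0],"fingers": 0},
    {"dp": [0,-0.87,0],"turn": [0,0,0],"fingers": 0},
    {"dp": [0,-1,0],"turn": [0,0,0],"fingers": 0}
  ]
}}

```text
time: 3.15
ee_pos: [0.4363, -0.1376, 0.3039]
tcp_rot: [3.142, -0.0, -0.001]
contact_force: [-0.1, 0.2, 0.6]
width: 1.0
finger_force: 0.0
```

```bash
python3 snap.py w2
```

```text
[ 0.4363 -0.1376  0.3039] [ 3.1415e+00 -1.0000e-04 -6.0000e-04]
```

View pics/w1.png

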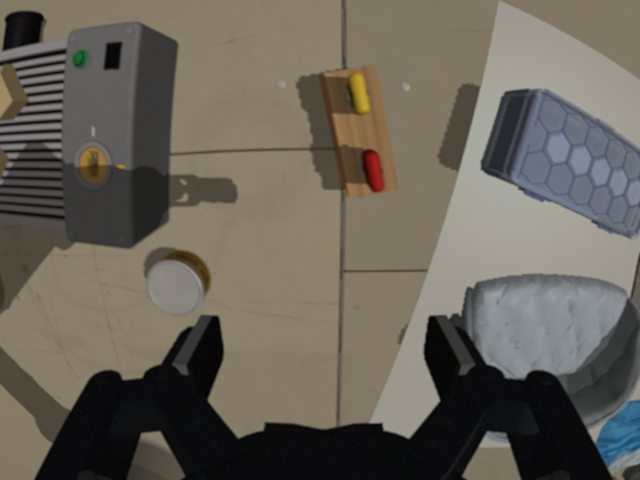

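View pics/w2.png

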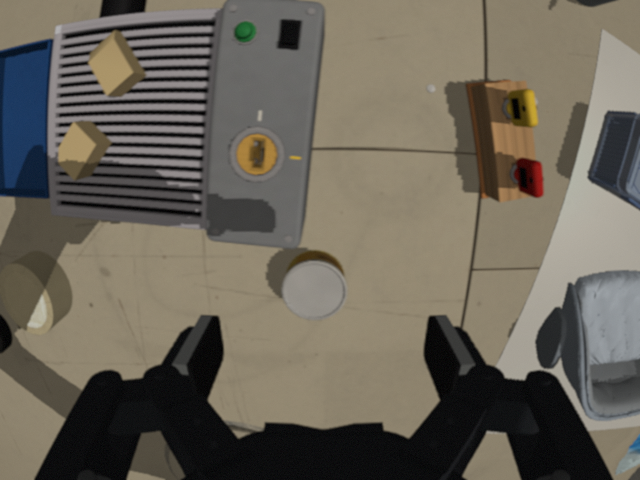

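Both wrist views show the unit, the stand and the keys. In w1 the brass lock is at (94,163), the yellow key at (359,92) and the red key at (373,171). In w2 the lock is at (257,154), the wedge around (116,65) and the block around (83,150). I'll move nearer the grille and look again.

Emit:
{"fn": "send_rows", "kwargs": {
  "steps": [
    {"dp": [0.03,-0.12,0.04],"turn": [0,0,0],"fingers": 0},
    {"dp": [0.06,-0.24,0.08],"turn": [0,0,0],"fingers": 0},
    {"dp": [0.1,-0.36,0.12],"turn": [0,0,0],"fingers": 0},
    {"dp": [0.14,-0.5,0.16],"turn": [0,0,0],"fingers": 0},
    {"dp": [0.18,-0.62,0.2],"turn": [0,0,0],"fingers": 0},
    {"dp": [0.2,-0.75,0.24],"turn": [0,0,0],"fingers": 0},
    {"dp": [0.2,-0.87,0.28],"turn": [0,0,0],"fingers": 0},
    {"dp": [0.2,-1,0.3],"turn": [0,0,0],"fingers": 0}
  ]
}}

```text
time: 4.2
ee_pos: [0.4664, 0.0118, 0.2586]
tcp_rot: [3.141, 0.0, -0.001]
contact_force: [-0.1, 0.5, 0.1]
width: 1.0
finger_force: 0.0
```

```bash
python3 snap.py w3
```

```text
[0.4664 0.0118 0.2586] [ 3.1414e+00  3.0000e-04 -7.0000e-04]
```

View pics/w3.png

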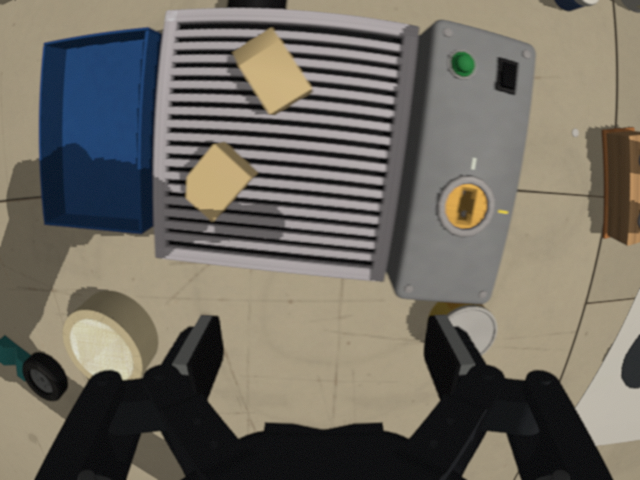

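The picture (w3) shows the wedge around (272,72), the block around (220,180), the tray from about (42,30) to (158,232), and the lock at (466,205). Next I'll fit poses to the silhouettes in all the views.

```bash
cat > fit.py <<'E'
from h import *
import pickle
from scipy.optimize import minimize
def load(n):
    return pickle.load(open(f'pics/{n}.pkl','rb'))[1], cv2.imread(f'pics/{n}.png')
def mask(im,lo,hi,seed):
    m=cv2.inRange(cv2.cvtColor(im,cv2.COLOR_BGR2HSV),lo,hi)
    m=cv2.morphologyEx(m,cv2.MORPH_CLOSE,np.ones((5,5)))
    k,l,st,ce=cv2.connectedComponentsWithStats(m)
    i=1+np.argmin(np.hypot(*(ce[1:]-seed).T)+1e3*(st[1:,4]<60)); return (l==i).astype(np.uint8),st[i],ce[i]
def cost(P,views):
    c=0
    for C,m in views:
        h=cv2.convexHull(np.array([proj(C,p) for p in P],np.float32))
        r=np.zeros(m.shape,np.uint8);cv2.fillConvexPoly(r,np.round(h*16).astype(np.int32),1,cv2.LINE_AA,4)
        c+=1-(r&m).sum()/(r|m).sum()
    return c/len(views)
def box(x0,x1,y0,y1,z0,z1): return np.array([[x,y,z] for x in(x0,x1) for y in(y0,y1) for z in(z0,z1)])
def place(B,p): # p=x,y,z,yaw
    return R.from_euler('z',p[3]).apply(B)+p[:3]
def fit(Bf,views,x0,yaws,ext=()):
    best=None
    for y in yaws:
        f=lambda q:cost(place(Bf(q[4:]),q[:4]),views)
        q0=np.r_[x0,y,ext]; S=np.vstack([q0]+[q0+d for d in np.diag(np.r_[.008,.008,.006,.25,[.006]*len(ext)])])
        r=minimize(f,q0,method='Nelder-Mead',options=dict(initial_simplex=S,maxiter=600,xatol=1e-4,fatol=1e-4))
        if best is None or r.fun<best.fun:best=r
        print('   ',y,r.x.round(4),round(r.fun,3))
    return best
E
python3 - <<'E'
from fit import *
V={n:load(n) for n in('w1','w2','w3')}
def lo(u,v,n,name):
    C,im=V[n]; print(name,n,cv2.cvtColor(im,cv2.COLOR_BGR2HSV)[v,u])
for n,u,v in[('w3',275,60),('w3',280,95),('w3',218,175),('w3',340,270),('w3',300,30),('w3',450,205),('w3',480,200)]: lo(u,v,n,(u,v))
for n,u,v in[('w1',359,90),('w2',525,100),('w1',361,110)]: lo(u,v,n,(u,v))
E
python3 - <<'E'
from fit import *
V={n:load(n) for n in('w1','w2','w3')}
cream=((14,60,60),(30,180,255))
seeds={'wedge':{'w2':(116,65),'w3':(272,70)},'block':{'w2':(83,150),'w3':(220,180)}}
for n,sd in seeds.items():
    vs=[]
    for k,s in sd.items():
        m,st,ce=mask(V[k][1],*cream,s);print(n,k,st,ce.round(1));vs.append((V[k][0],m))
    x0=plane(V['w3'][0],*sd['w3'],.075);x0[2]=.06
    if n=='wedge':
        B=lambda e:np.vstack([box(-.027,.027,-.016,.016,0,1e-4),box(-.027,.027-abs(e[0]),-.016,.016,.0259,.026)])
        fit(B,vs,x0,[-2.3,-.8,.8,2.3],[.012])
    else:
        def B(e):
            c=abs(e[0]);P=box(-.021,.021,-.017,.017,0,.028);P=P[~((P[:,0]<0)&(P[:,1]>0))]
            return np.vstack([P]+[[[-.021+c,.017,z],[-.021,.017-c,z]] for z in(0,.028)])
        fit(B,vs,x0,[0,.8,1.57,2.36,3.14,-.8,-1.57,-2.36],[.01])
E
```

```text
(275, 60) w3 [ 20  94 196]
(280, 95) w3 [ 19  93 203]
(218, 175) w3 [ 20  96 197]
(340, 270) w3 [  4  11 169]
(300, 30) w3 [60  8 32]
(450, 205) w3 [ 19 161 212]
(480, 200) w3 [ 19 159 221]
(359, 90) w1 [ 23 190 180]
(525, 100) w2 [ 23 201 117]
(361, 110) w1 [ 22 192 155]
wedge w2 [  87   30   58   66 2373] [115.1  65. ]
wedge w3 [ 232   27   80   87 3898] [271.5  71.6]
    -2.3 [ 0.5848  0.0453  0.0583 -2.6263  0.0156] 0.134
    -0.8 [ 0.5873  0.0461  0.0598  0.5256 -0.0055] 0.064
    0.8 [0.5879 0.0461 0.0633 0.5449 0.012 ] 0.064
    2.3 [0.5837 0.0445 0.0579 3.6384 0.022 ] 0.141
block w2 [  58  121   54   59 2113] [ 81.7 149. ]
block w3 [ 184  143   74   79 3412] [217.1 179.8]
    0 [0.5107 0.0858 0.0605 0.4788 0.0055] 0.201
    0.8 [0.5108 0.0865 0.058  0.5286 0.0023] 0.195
    1.57 [0.511  0.0862 0.0585 2.3816 0.0026] 0.062
    2.36 [0.5112 0.0855 0.0604 2.3844 0.006 ] 0.064
    3.14 [0.5122 0.0848 0.0615 3.6643 0.0038] 0.195
    -0.8 [ 0.5109  0.0859  0.0605 -0.768   0.012 ] 0.046
    -1.57 [ 0.5108  0.0864  0.0587 -0.7664  0.01  ] 0.042
    -2.36 [ 0.5121  0.0836  0.0634 -2.6188  0.0032] 0.197
```

```bash
python3 - <<'E'
from fit import *
V={n:load(n) for n in('w1','w2','w3')}
C3=V['w3'][0]
T=[plane(C3,*p,.04) for p in((42,42),(156,30),(43,224),(152,233))]
for t in T: print('tray',t[:2].round(3))
print('tray c',np.mean(T,0).round(3))
# lock: brass
obs=[]
for k,s in(('w1',(94,163)),('w2',(257,154)),('w3',(466,205))):
    C,im=V[k];m,st,ce=mask(im,(14,120,90),(25,255,255),s)
    h=cv2.convexHull(cv2.findContours(m,0,1)[0][0]);e=cv2.fitEllipse(h);print(k,st,np.round(e[0],1),np.round(e[1],1));obs.append((C,*e[0]))
print('lock',tri(obs),tri(obs[1:]))
g=[plane(C3,*p,.06)[:2] for p in((170,12),(418,27),(158,256),(385,279))]
for a in g:print('grille',a.round(4))
for a,b in((1,0),(3,2)): d=g[a]-g[b];print('yaw',np.arctan2(d[0],-d[1]))
for a,b in((0,2),(1,3)): d=g[a]-g[b];print('yaw',np.arctan2(d[1],d[0]))
vs=[]
for k,s in(('w1',(359,92)),('w2',(522,107))):
    C,im=V[k];m,st,ce=mask(im,(18,140,60),(32,255,255),s);print(k,st)
    h=cv2.convexHull(cv2.findContours(m,0,1)[0][0]);m=np.zeros_like(m);cv2.fillConvexPoly(m,h,1);vs.append((C,m))
fit(lambda e:box(-.017,.017,-.006,.006,.046,.082),vs,np.array([.544,-.322,.002]),[-.2,.1,.4])
s=sense()
print(delta([.5875,.0461,.20],[np.pi,0,.535],s),delta([.5108,.0862,.2],[np.pi,0,-.767],s),s['qpos'].round(2))
E
```

```text
tray [0.652 0.274]
tray [0.635 0.146]
tray [0.474 0.29 ]
tray [0.462 0.16 ]
tray c [0.556 0.218 0.04 ]
w1 [ 79 148  27  34 481] [ 92.3 164.3] [25.7 33.2]
w2 [ 237  134   40   41 1053] [256.3 153.9] [39.5 40.4]
w3 [ 446  184   41   45 1182] [466.  205.9] [40.4 45. ]
lock (array([ 0.49681843, -0.08761035,  0.09109927]), [array([0. , 1.4]), array([-0.2, -0.7]), array([ 0.2, -1. ])]) (array([ 0.49613914, -0.08764876,  0.09077216]), [array([-0. ,  0.1]), array([ 0. , -0.2])])
grille [0.6425 0.1255]
grille [ 0.6235 -0.058 ]
grille [0.4482 0.1474]
grille [ 0.4288 -0.0385]
yaw -0.10322114663955481
yaw -0.10444402670693849
yaw -0.11237562627321966
yaw -0.10010467877561836
w1 [346  72  25  43 743]
w2 [507  89  31  39 796]
    -0.2 [ 0.5441 -0.3171 -0.0022  0.2011] 0.102
    0.1 [ 5.438e-01 -3.169e-01 -4.000e-04  2.061e-01] 0.106
    0.4 [ 0.5434 -0.3166  0.0011  0.1904] 0.113
(array([ 0.808, -0.21 ,  0.389]), array([-0.001,  0.   , -0.509])) (array([ 0.297, -0.478,  0.39 ]), array([-0.001,  0.001,  0.734])) [-0.16  0.36  0.01  2.22 -0.01  0.56 -1.71]
```

The fits agree. The wedge is at (0.5875, 0.046) with yaw 0.535, the block at (0.511, 0.086) with yaw -0.767, the lock at (0.496, -0.088, 0.091), the unit's yaw is -0.105, and the key is at (0.544, -0.317) with yaw 0.2. Now for the wedge.

Emit:
{"fn": "send_rows", "kwargs": {
  "steps": [
    {"dp": [0.12,-0.03,0.06],"turn": [0,0,-0.08],"fingers": 0.25},
    {"dp": [0.24,-0.06,0.12],"turn": [0,0,-0.16],"fingers": 0.25},
    {"dp": [0.36,-0.1,0.18],"turn": [0,0,-0.24],"fingers": 0.25},
    {"dp": [0.48,-0.13,0.24],"turn": [0,0,-0.32],"fingers": 0.25},
    {"dp": [0.6,-0.16,0.3],"turn": [0,0,-0.4],"fingers": 0.25},
    {"dp": [0.72,-0.19,0.35],"turn": [0,0,-0.48],"fingers": 0.25},
    {"dp": [0.808,-0.21,0.39],"turn": [0,0,-0.509],"fingers": 0.25},
    {"dp": [0.808,-0.21,0.39],"turn": [0,0,-0.509],"fingers": 0.25}
  ]
}}

```text
time: 5.25
ee_pos: [0.5882, 0.0426, 0.1999]
tcp_rot: [-3.141, 0.0, 0.531]
contact_force: [0.4, -0.0, -0.2]
width: 0.749
finger_force: 0.0
```

Emit:
{"fn": "send_rows", "kwargs": {
  "steps": [
    {"dp": [0,0,0.1],"turn": [0,0,0],"fingers": 0.25},
    {"dp": [0,0,0.2],"turn": [0,0,0],"fingers": 0.25},
    {"dp": [0,0,0.3],"turn": [0,0,0],"fingers": 0.25},
    {"dp": [0,0,0.4],"turn": [0,0,0],"fingers": 0.25},
    {"dp": [0,0,0.44],"turn": [0,0,0],"fingers": 0.25},
    {"dp": [0,0,0.44],"turn": [0,0,0],"fingers": 0.8},
    {"dp": [0,0,0.44],"turn": [0,0,0],"fingers": 0.8},
    {"dp": [0,0,0.44],"turn": [0,0,0],"fingers": 0.8}
  ],
  "force": 25
}}

```text
time: 6.25
ee_pos: [0.5881, 0.0427, 0.1349]
tcp_rot: [3.141, -0.001, 0.533]
contact_force: [0.2, 0.2, -0.5]
width: 0.365
finger_force: 24.9
```

```bash
python3 - <<'E'
from h import *
s=sense();print(s['ee_pos'].round(4),s['width'],s['finger_force'],s['qpos'].round(2))
# lift straight to z=.2, then to tray
ty=-.11; t=np.array([.556,.218])
for dx in(-.045,.045): print('slot',t+dx*np.array([np.cos(ty),np.sin(ty)]))
p=t+.045*np.array([np.cos(ty),np.sin(ty)])
print(delta([*p,.17],[np.pi,0,.535],s))
E
```

```text
[0.5881 0.0427 0.1349] 0.36497474656106077 24.90406572818756 [-0.1   0.67 -0.1   2.04  0.15  0.44 -1.35]
slot [0.51127198 0.22294002]
slot [0.60072802 0.21305998]
(array([ 0.649, -0.935, -0.234]), array([ 0.   , -0.001, -0.002]))
```

Emit:
{"fn": "send_rows", "kwargs": {
  "steps": [
    {"dp": [0,0,-0.15],"turn": [0,0,0],"fingers": 0.8},
    {"dp": [0.05,-0.1,-0.25],"turn": [0,0,0],"fingers": 0.8},
    {"dp": [0.17,-0.25,-0.25],"turn": [0,0,0],"fingers": 0.8},
    {"dp": [0.3,-0.43,-0.25],"turn": [0,0,0],"fingers": 0.8},
    {"dp": [0.43,-0.62,-0.25],"turn": [0,0,0],"fingers": 0.8},
    {"dp": [0.56,-0.8,-0.25],"turn": [0,0,0],"fingers": 0.8},
    {"dp": [0.65,-0.93,-0.25],"turn": [0,0,0],"fingers": 0.8},
    {"dp": [0.65,-0.93,-0.2],"turn": [0,0,0],"fingers": 0.8}
  ]
}}

```text
time: 7.25
ee_pos: [0.6009, 0.2154, 0.1648]
tcp_rot: [-3.141, -0.002, 0.536]
contact_force: [0.4, -0.8, -1.0]
width: 0.371
finger_force: 25.0
```

Emit:
{"fn": "send_rows", "kwargs": {
  "steps": [
    {"dp": [0,0,0.15],"turn": [0,0,0],"fingers": 0.8},
    {"dp": [0,0,0.3],"turn": [0,0,0],"fingers": 0.8},
    {"dp": [0,0,0.43],"turn": [0,0,0],"fingers": 0.8},
    {"dp": [0,0,0.5],"turn": [0,0,0],"fingers": 0.8},
    {"dp": [0,0,0.5],"turn": [0,0,0],"fingers": 0.8},
    {"dp": [0,0,0.5],"turn": [0,0,0],"fingers": 0.35},
    {"dp": [0,0,0.5],"turn": [0,0,0],"fingers": 0.35},
    {"dp": [0,0,0.3],"turn": [0,0,0],"fingers": 0.35}
  ]
}}

```text
time: 8.25
ee_pos: [0.6002, 0.2122, 0.1185]
tcp_rot: [-3.141, 0.003, 0.533]
contact_force: [0.3, -0.6, 0.0]
width: 0.65
finger_force: 0.0
```

```bash
python3 - <<'E'
from h import *
s=sense();print(s['ee_pos'].round(4),s['width'],s['qpos'].round(2))
print(delta([.5108,.0862,.2],[np.pi,0,2.375],s))
E
```

```text
[0.6002 0.2122 0.1185] 0.6497681119294213 [-0.38  0.73 -0.08  1.93  0.11  0.49 -1.57]
(array([-0.942,  0.421, -0.541]), array([-0.003,  0.002, -1.759]))
```

Emit:
{"fn": "send_rows", "kwargs": {
  "steps": [
    {"dp": [0,0,-0.3],"turn": [0,0,0],"fingers": 0.35},
    {"dp": [-0.1,0.05,-0.54],"turn": [0,0,-0.16],"fingers": 0.3},
    {"dp": [-0.25,0.11,-0.54],"turn": [0,0,-0.32],"fingers": 0.25},
    {"dp": [-0.4,0.18,-0.54],"turn": [0,0,-0.48],"fingers": 0.25},
    {"dp": [-0.55,0.25,-0.54],"turn": [0,0,-0.64],"fingers": 0.25},
    {"dp": [-0.7,0.31,-0.54],"turn": [0,0,-0.8],"fingers": 0.25},
    {"dp": [-0.85,0.38,-0.54],"turn": [0,0,-0.92],"fingers": 0.25},
    {"dp": [-0.94,0.42,-0.54],"turn": [0,0,-1.0],"fingers": 0.25}
  ]
}}

```text
time: 9.25
ee_pos: [0.511, 0.0853, 0.201]
tcp_rot: [3.141, 0.001, 1.582]
contact_force: [0.0, -0.8, -0.1]
width: 0.752
finger_force: 0.0
```

Emit:
{"fn": "send_rows", "kwargs": {
  "steps": [
    {"dp": [0,0,0],"turn": [0,0,-0.15],"fingers": 0.25},
    {"dp": [0,0,0],"turn": [0,0,-0.3],"fingers": 0.25},
    {"dp": [0,0,0],"turn": [0,0,-0.45],"fingers": 0.25},
    {"dp": [0,0,0],"turn": [0,0,-0.6],"fingers": 0.25},
    {"dp": [0,0,0],"turn": [0,0,-0.7],"fingers": 0.25},
    {"dp": [0,0,0],"turn": [0,0,-0.76],"fingers": 0.25},
    {"dp": [0,0,0],"turn": [0,0,-0.76],"fingers": 0.25},
    {"dp": [0,0,0],"turn": [0,0,-0.76],"fingers": 0.25}
  ]
}}

```text
time: 10.25
ee_pos: [0.5116, 0.0865, 0.2006]
tcp_rot: [3.141, 0.001, 2.374]
contact_force: [-0.1, -0.5, 0.3]
width: 0.75
finger_force: 0.0
```

```bash
python3 snap.py w4; python3 - <<'E'
from h import *
s=sense();print(s['qpos'].round(2))
print(delta([.5108,.0862,.136],[np.pi,0,2.375],s))
E
```

```text
[0.5116 0.0865 0.2006] [3.1414e+00 5.0000e-04 2.3742e+00]
[ 0.16  0.58 -0.63  2.13  0.6   0.61 -0.09]
(array([ 0.003, -0.005,  0.431]), array([ 0.   ,  0.   , -0.001]))
```

View pics/w4.png

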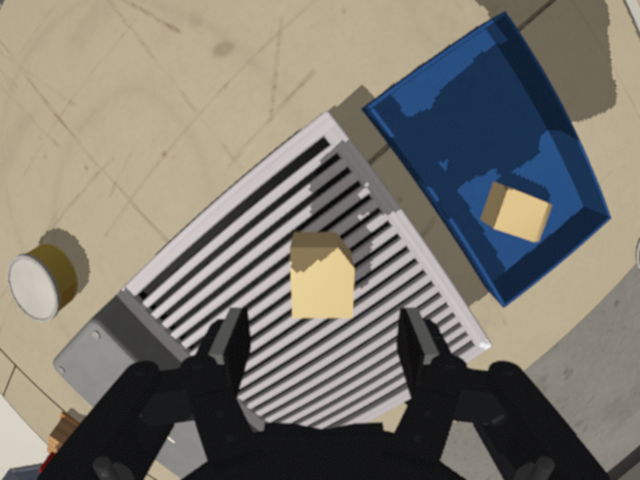

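The wedge lies in the tray at (518,212), and the block at (322,275) sits squarely between the pads. I'll grasp the block and carry it to the tray.

Emit:
{"fn": "send_rows", "kwargs": {
  "steps": [
    {"dp": [0,0,0.1],"turn": [0,0,0],"fingers": 0.25},
    {"dp": [0,0,0.2],"turn": [0,0,0],"fingers": 0.25},
    {"dp": [0,0,0.3],"turn": [0,0,0],"fingers": 0.25},
    {"dp": [0,0,0.4],"turn": [0,0,0],"fingers": 0.25},
    {"dp": [0,0,0.43],"turn": [0,0,0],"fingers": 0.25},
    {"dp": [0,0,0.43],"turn": [0,0,0],"fingers": 0.8},
    {"dp": [0,0,0.43],"turn": [0,0,0],"fingers": 0.8},
    {"dp": [0,0,0.43],"turn": [0,0,0],"fingers": 0.8}
  ],
  "force": 25
}}

```text
time: 11.3
ee_pos: [0.5118, 0.0865, 0.1363]
tcp_rot: [3.141, 0.0, 2.375]
contact_force: [-0.7, -0.4, -0.4]
width: 0.39
finger_force: 25.6
```

```bash
python3 - <<'E'
from h import *
s=sense();print(s['ee_pos'].round(4),s['width'],s['finger_force'])
print(delta([.505,.222,.175],[np.pi,0,2.375],s))
E
```

```text
[0.5118 0.0865 0.1363] 0.3902598088248168 25.606184899806976
(array([ 0.659,  0.62 , -0.258]), array([0.001, 0.   , 0.   ]))
```

Emit:
{"fn": "send_rows", "kwargs": {
  "steps": [
    {"dp": [0,0,-0.15],"turn": [0,0,0],"fingers": 0.8},
    {"dp": [0.07,0.07,-0.26],"turn": [0,0,0],"fingers": 0.8},
    {"dp": [0.2,0.19,-0.26],"turn": [0,0,0],"fingers": 0.8},
    {"dp": [0.33,0.31,-0.26],"turn": [0,0,0],"fingers": 0.8},
    {"dp": [0.46,0.43,-0.26],"turn": [0,0,0],"fingers": 0.8},
    {"dp": [0.59,0.55,-0.26],"turn": [0,0,0],"fingers": 0.8},
    {"dp": [0.66,0.62,-0.26],"turn": [0,0,0],"fingers": 0.8},
    {"dp": [0.66,0.62,-0.2],"turn": [0,0,0],"fingers": 0.8}
  ]
}}

```text
time: 12.3
ee_pos: [0.5049, 0.223, 0.1661]
tcp_rot: [3.14, 0.0, 2.377]
contact_force: [0.4, -1.0, -1.3]
width: 0.392
finger_force: 25.6
```

Emit:
{"fn": "send_rows", "kwargs": {
  "steps": [
    {"dp": [0,0,0.15],"turn": [0,0,0],"fingers": 0.8},
    {"dp": [0,0,0.3],"turn": [0,0,0],"fingers": 0.8},
    {"dp": [0,0,0.43],"turn": [0,0,0],"fingers": 0.8},
    {"dp": [0,0,0.52],"turn": [0,0,0],"fingers": 0.8},
    {"dp": [0,0,0.52],"turn": [0,0,0],"fingers": 0.8},
    {"dp": [0,0,0.52],"turn": [0,0,0],"fingers": 0.35},
    {"dp": [0,0,0.52],"turn": [0,0,0],"fingers": 0.35},
    {"dp": [0,0,0.3],"turn": [0,0,0],"fingers": 0.35}
  ]
}}

```text
time: 13.3
ee_pos: [0.504, 0.222, 0.1203]
tcp_rot: [-3.139, -0.001, 2.376]
contact_force: [1.0, 0.4, 0.5]
width: 0.653
finger_force: 0.0
```

```bash
python3 - <<'E'
from h import *
s=sense();print(s['ee_pos'].round(4),s['width'],s['qpos'].round(2))
print(delta([.5,-.28,.27],[np.pi,0,np.pi+.2],s))
E
```

```text
[0.504  0.222  0.1203] 0.653046477672005 [-0.18  0.71 -0.49  2.11  0.72  0.49 -0.42]
(array([-2.299, -2.434, -0.994]), array([-0.002, -0.002, -0.922]))
```

Emit:
{"fn": "send_rows", "kwargs": {
  "steps": [
    {"dp": [0,0,-0.3],"turn": [0,0,0],"fingers": 0.3},
    {"dp": [-0.08,-0.08,-0.6],"turn": [0,0,0],"fingers": 0.3},
    {"dp": [-0.2,-0.2,-0.8],"turn": [0,0,0],"fingers": 0.3},
    {"dp": [-0.34,-0.34,-0.95],"turn": [0,0,0],"fingers": 0.3},
    {"dp": [-0.5,-0.5,-0.99],"turn": [0,0,0],"fingers": 0.3},
    {"dp": [-0.65,-0.68,-0.99],"turn": [0,0,0],"fingers": 0.3},
    {"dp": [-0.78,-0.84,-0.99],"turn": [0,0,0],"fingers": 0.3},
    {"dp": [-0.92,-0.98,-0.99],"turn": [0,0,0],"fingers": 0.3}
  ]
}}

```text
time: 14.3
ee_pos: [0.5019, 0.0194, 0.27]
tcp_rot: [3.141, 0.001, 2.375]
contact_force: [0.5, 0.8, 0.2]
width: 0.702
finger_force: 0.0
```

Emit:
{"fn": "send_rows", "kwargs": {
  "steps": [
    {"dp": [-0.12,-0.12,0],"turn": [0,0,0],"fingers": 0.3},
    {"dp": [-0.24,-0.25,0],"turn": [0,0,0],"fingers": 0.3},
    {"dp": [-0.36,-0.38,0],"turn": [0,0,0],"fingers": 0.3},
    {"dp": [-0.48,-0.5,0],"turn": [0,0,0],"fingers": 0.3},
    {"dp": [-0.6,-0.62,0],"turn": [0,0,0],"fingers": 0.3},
    {"dp": [-0.7,-0.74,0],"turn": [0,0,0],"fingers": 0.3},
    {"dp": [-0.82,-0.86,0],"turn": [0,0,0],"fingers": 0.3},
    {"dp": [-0.92,-0.98,0],"turn": [0,0,0],"fingers": 0.3}
  ]
}}

```text
time: 15.3
ee_pos: [0.4996, -0.182, 0.27]
tcp_rot: [3.142, 0.001, 2.375]
contact_force: [-0.0, 0.3, -0.5]
width: 0.698
finger_force: 0.0
```

Emit:
{"fn": "send_rows", "kwargs": {
  "steps": [
    {"dp": [-0.1,-0.1,0],"turn": [0,0,-0.12],"fingers": 0.3},
    {"dp": [-0.2,-0.2,0],"turn": [0,0,-0.26],"fingers": 0.3},
    {"dp": [-0.3,-0.3,0],"turn": [0,0,-0.4],"fingers": 0.3},
    {"dp": [-0.4,-0.4,0],"turn": [0,0,-0.54],"fingers": 0.3},
    {"dp": [-0.46,-0.47,0],"turn": [0,0,-0.68],"fingers": 0.3},
    {"dp": [-0.46,-0.47,0],"turn": [0,0,-0.82],"fingers": 0.3},
    {"dp": [-0.46,-0.47,0],"turn": [0,0,-0.92],"fingers": 0.3},
    {"dp": [-0.46,-0.47,0],"turn": [0,0,-0.92],"fingers": 0.3}
  ]
}}

```text
time: 16.3
ee_pos: [0.5004, -0.2799, 0.2696]
tcp_rot: [-3.142, 0.0, -2.945]
contact_force: [-0.6, 0.1, -0.6]
width: 0.7
finger_force: 0.0
```

```bash
python3 snap.py w5
```

```text
[ 0.5004 -0.2799  0.2696] [-3.1415e+00  1.0000e-04 -2.9452e+00]
```

View pics/w5.png

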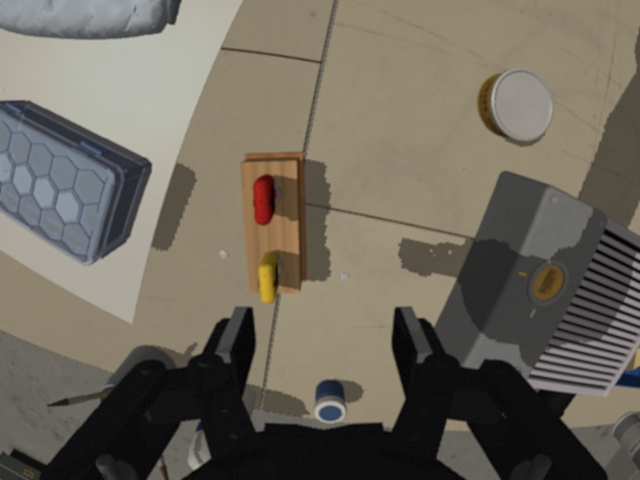

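The picture (w5) shows the yellow key at (268,277), the red key at (263,200) and the lock at (549,283). Next I'll refit the key and the lock using all the views.

```bash
python3 - <<'E'
from fit import *
V={n:load(n) for n in('w1','w2','w3','w5')}
obs=[]
for k,s in(('w2',(257,154)),('w3',(466,205)),('w5',(549,283))):
    C,im=V[k];m,st,ce=mask(im,(14,120,60),(25,255,255),s)
    h=cv2.convexHull(cv2.findContours(m,0,1)[0][0]);e=cv2.fitEllipse(h);print(k,st,np.round(e[0],1),np.round(e[1],1));obs.append((C,*e[0]))
print('lock',tri(obs))
vs=[]
for k,s in(('w1',(359,92)),('w2',(522,107)),('w5',(268,277))):
    C,im=V[k];m,st,ce=mask(im,(18,140,60),(32,255,255),s);print(k,st)
    h=cv2.convexHull(cv2.findContours(m,0,1)[0][0]);m=np.zeros_like(m);cv2.fillConvexPoly(m,h,1);vs.append((C,m))
th=np.linspace(0,np.pi,9)
pill=np.array([[sx*(.013+.004*np.sin(t)*0+ .004*abs(np.sin(a))),.006*np.cos(a),z] for z in(.046,.082) for sx in(-1,1) for a in th for t in(0,)])
b=fit(lambda e:pill,vs,np.array([.544,-.317,.0]),[.1,.25])
b5=fit(lambda e:pill,vs[2:],np.array([.544,-.317,.0]),[.2])
# stand slots check: stand top corners in w5
for p in((243,160),(305,155),(301,290),(250,293)): print('stand',plane(V['w5'][0],*p,.042).round(4))
E
```

```text
w2 [ 237  134   40   41 1266] [256.3 153.9] [39.5 40.4]
w3 [ 446  184   41   45 1410] [466.  205.9] [40.4 45. ]
w5 [534 266  29  34 723] [548.  282.5] [24.8 36.3]
lock (array([ 0.49625423, -0.08779436,  0.09042471]), [array([ 0.2, -0. ]), array([ 0.1, -0.4]), array([ 0.4, -0.3])])
w1 [346  72  25  43 743]
w2 [507  89  31  39 796]
w5 [258 251  22  52 908]
    0.1 [ 0.544  -0.3171 -0.002   0.2038] 0.085
    0.25 [ 0.5441 -0.3173 -0.0027  0.213 ] 0.086
    0.2 [ 0.546  -0.318  -0.007   0.2059] 0.053
stand [ 0.458  -0.3557  0.042 ]
stand [ 0.4452 -0.3068  0.042 ]
stand [ 0.5618 -0.289   0.042 ]
stand [ 0.5743 -0.3338  0.042 ]
```

```bash
python3 - <<'E'
from fit import *
V={n:load(n) for n in('w1','w2','w5')}
vs=[]
for k,s in(('w1',(373,171)),('w2',(530,177)),('w5',(263,200))):
    C,im=V[k];hsv=cv2.cvtColor(im,cv2.COLOR_BGR2HSV)
    im=im.copy();
    m,st,ce=mask(im,(0,160,50),(6,255,255),s)
    h=cv2.convexHull(cv2.findContours(m,0,1)[0][0]);m=np.zeros_like(m);cv2.fillConvexPoly(m,h,1);vs.append((C,m))
th=np.linspace(0,np.pi,9)
pill=np.array([[sx*(.013+.004*abs(np.sin(a))),.006*np.cos(a),z] for z in(.046,.082) for sx in(-1,1) for a in th])
b=fit(lambda e:pill,vs,np.array([.481,-.33,.0]),[.2])
r=b.x[:2];d=np.array([.5442,-.3172])-r;print('sep',np.hypot(*d),'yaw',np.arctan2(d[1],d[0]))
print(delta([.5442,-.3172,.18],[np.pi,0,np.pi+.2]))
E
```

```text
0.2 [ 0.4809 -0.3303 -0.0039  0.2243] 0.158
sep 0.06461236676894604 yaw 0.20403518286260347
(array([-0.238, -0.301,  0.598]), array([-0.   ,  0.   , -0.005]))
```

Emit:
{"fn": "send_rows", "kwargs": {
  "steps": [
    {"dp": [-0.05,-0.06,0.1],"turn": [0,0,0],"fingers": 0.3},
    {"dp": [-0.1,-0.12,0.2],"turn": [0,0,0],"fingers": 0.3},
    {"dp": [-0.15,-0.18,0.3],"turn": [0,0,0],"fingers": 0.3},
    {"dp": [-0.2,-0.24,0.4],"turn": [0,0,0],"fingers": 0.3},
    {"dp": [-0.238,-0.3,0.5],"turn": [0,0,0],"fingers": 0.35},
    {"dp": [-0.238,-0.301,0.58],"turn": [0,0,-0.005],"fingers": 0.4},
    {"dp": [-0.238,-0.301,0.598],"turn": [0,0,-0.005],"fingers": 0.4},
    {"dp": [-0.238,-0.301,0.598],"turn": [0,0,-0.005],"fingers": 0.4}
  ]
}}

```text
time: 17.35
ee_pos: [0.5443, -0.3166, 0.1798]
tcp_rot: [3.142, -0.0, -2.938]
contact_force: [-0.6, -0.8, 0.2]
width: 0.6
finger_force: 0.0
```

```bash
python3 snap.py w6; python3 - <<'E'
from fit import *
C,im=load('w6')
m,st,ce=mask(im,(18,140,60),(32,255,255),proj(C,[.544,-.317,.084]));print(st,ce,proj(C,[.544,-.317,.084]))
h=cv2.convexHull(cv2.findContours(m,0,1)[0][0]);m=np.zeros_like(m);cv2.fillConvexPoly(m,h,1)
th=np.linspace(0,np.pi,9)
pill=np.array([[sx*(.013+.004*abs(np.sin(a))),.006*np.cos(a),z] for z in(.046,.082) for sx in(-1,1) for a in th])
b=fit(lambda e:pill,[(C,m)],np.array([.544,-.317,.0]),[.2])
print(delta([.5442,-.3172,.122],[np.pi,0,np.pi+.204]))
E
```

```text
[ 0.5443 -0.3166  0.1798] [ 3.1415e+00 -1.0000e-04 -2.9384e+00]
[ 312  245   26   77 1683] [324.22519311 282.73915627] [324.70064099 297.45325916]
    0.2 [ 0.5469 -0.3165 -0.0074  0.2253] 0.072
(array([ 0.003, -0.003,  0.388]), array([-0.   ,  0.   , -0.001]))
```

View pics/w6.png

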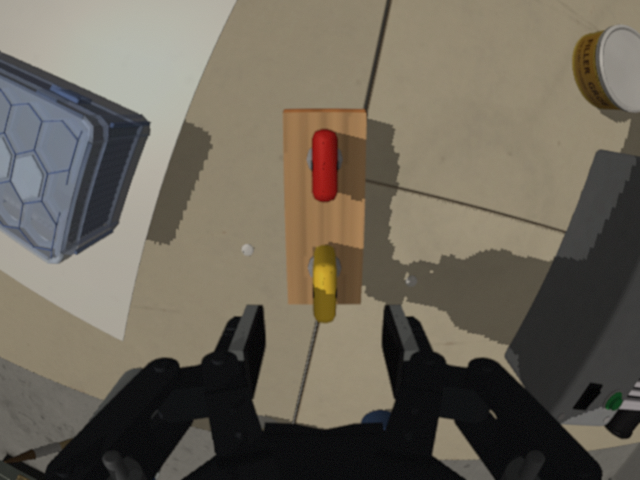

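The yellow grip (324,283) is centred between the pads and in line with them. I'll descend and grip.

Emit:
{"fn": "send_rows", "kwargs": {
  "steps": [
    {"dp": [0,0,0.1],"turn": [0,0,0],"fingers": 0.4},
    {"dp": [0,0,0.2],"turn": [0,0,0],"fingers": 0.4},
    {"dp": [0,0,0.3],"turn": [0,0,0],"fingers": 0.4},
    {"dp": [0,0,0.385],"turn": [0,0,0],"fingers": 0.4},
    {"dp": [0,0,0.385],"turn": [0,0,0],"fingers": 0.6},
    {"dp": [0,0,0.385],"turn": [0,0,0],"fingers": 0.8},
    {"dp": [0,0,0.385],"turn": [0,0,0],"fingers": 1},
    {"dp": [0,0,0.385],"turn": [0,0,0],"fingers": 1}
  ],
  "force": 80
}}

```text
time: 18.4
ee_pos: [0.5448, -0.317, 0.1225]
tcp_rot: [-3.141, 0.001, -2.939]
contact_force: [-0.8, -0.0, 2.2]
width: 0.126
finger_force: 77.9
```

Emit:
{"fn": "send_rows", "kwargs": {
  "steps": [
    {"dp": [0,0,-0.05],"turn": [0,0,0],"fingers": 1},
    {"dp": [0,0,-0.15],"turn": [0,0,0],"fingers": 1},
    {"dp": [0,0,-0.25],"turn": [0,0,0],"fingers": 1},
    {"dp": [0,0,-0.37],"turn": [0,0,0],"fingers": 1},
    {"dp": [0,0,-0.5],"turn": [0,0,0],"fingers": 1},
    {"dp": [0,0,-0.62],"turn": [0,0,0],"fingers": 1},
    {"dp": [0,0,-0.75],"turn": [0,0,0],"fingers": 1},
    {"dp": [0,0,-0.8],"turn": [0,0,0],"fingers": 1}
  ]
}}

```text
time: 19.4
ee_pos: [0.5449, -0.317, 0.2436]
tcp_rot: [-3.141, 0.001, -2.939]
contact_force: [-0.1, 0.1, -1.1]
width: 0.129
finger_force: 77.8
```

```bash
python3 snap.py w7; python3 - <<'E'
from h import *
s=sense();print(s['width'],s['finger_force'],s['contact_force'],s['qpos'].round(2))
print(delta([.4963,-.0878,.242],[np.pi,0,np.pi-.105],s))
a=cv2.imread('pics/w7.png');cv2.imwrite('pics/w7s.png',cv2.resize(a[220:420,220:420],None,fx=3,fy=3))
b=camera('side')[:,:,::-1];cv2.imwrite('pics/s7.png',b)
E
```

```text
[ 0.5449 -0.317   0.2436] [-3.1405e+00  1.2000e-03 -2.9389e+00]
0.12744288442041413 77.81189203262329 [ 0.77124719 -0.22515454 -0.54460562] [ 1.02  0.72 -0.93  1.84  0.71  0.95  1.53]
(array([0.01 , 1.562, 0.01 ]), array([-0.001,  0.001,  0.294]))
```

View pics/s7.png

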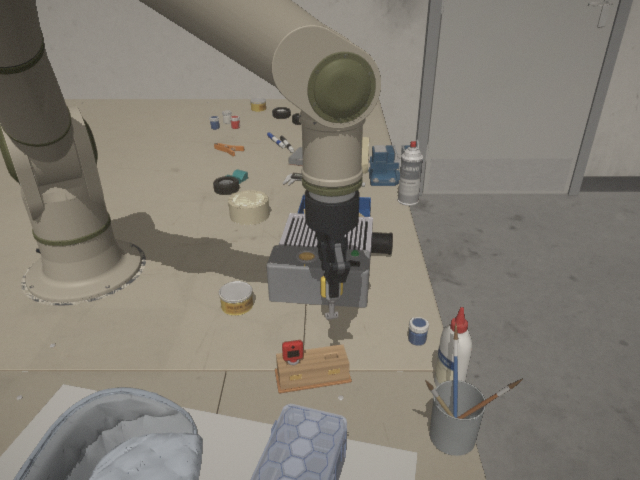

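The side view shows the key hanging upright from the gripper, with its shank and bit near (331,310). The red key is still in the stand and the grille is clear. I'll measure the key's position in the hand from the image difference against the first side view.

```bash
python3 - <<'E'
from h import *
a=cv2.imread('pics/side0.png').astype(int);b=cv2.imread('pics/s7.png').astype(int)
d=np.abs(a-b).sum(2)
C=cam('side')
for off in(0,-.003,.003):
    X=np.array([.5449,-.317,0])+off*np.array([np.cos(.203),np.sin(.203),0])
    print(off,[proj(C,X+[0,0,z]).round(1).tolist() for z in(.1231,.133,.145,.165,.185,.205)])
for v in range(276,322,2):
    r=np.where(d[v,310:352]>45)[0]+310
    print(v,(r.min(),r.max(),len(r)) if len(r) else None, b[v,322:342].sum(1)//3)
E
```

```text
0 [[331.6, 317.5], [331.7, 312.6], [331.7, 306.7], [331.7, 296.5], [331.8, 286.1], [331.9, 275.4]]
-0.003 [[329.8, 317.7], [329.8, 312.9], [329.8, 306.9], [329.8, 296.8], [329.9, 286.3], [329.9, 275.6]]
0.003 [[333.5, 317.2], [333.5, 312.4], [333.6, 306.4], [333.6, 296.3], [333.7, 285.9], [333.8, 275.2]]
276 (np.int64(312), np.int64(351), 39) [102 120  78  60  47  47  37  42  45  46  41  44  43  39  42  41  44  40
  40  37]
278 (np.int64(314), np.int64(351), 38) [147 156 152  87  50  44  42  41  38  39  41  45  39  45  43  43  41  43
  44  45]
280 (np.int64(317), np.int64(351), 35) [150 156 158  97  68  52  48  46  42  36  41  46  48  43  44  43  40  44
  41  47]
282 (np.int64(320), np.int64(351), 30) [132 136 136  94  95  92  54  42  39  43  36  44  45  43  44  46  45  60
  59  56]
284 (np.int64(320), np.int64(351), 30) [132 135 133 107 119 124  84  51  39  43  38  38  44  47  43  47  55  85
 101 100]
286 (np.int64(320), np.int64(351), 29) [129 132 136 108 123 128 100  52  39  43  41  43  41  43  45  45  59  86
 100 102]
288 (np.int64(320), np.int64(351), 30) [130 135 134 110 122 12
[... 1269 characters left out ...]
1), 31) [ 96  97  95  95  94  96  98 106 115 121 118 109  92  97  98  97  97  96
  95  94]
312 (np.int64(322), np.int64(351), 30) [101  95  96  97 102 109 107 107 119 123 118 107  96 121 131 129 101  94
  99  96]
314 (np.int64(322), np.int64(351), 29) [108 102  98 126 133 109 132 121 118 119 121 109 121 127  97 125 107  95
  97  96]
316 (np.int64(324), np.int64(351), 28) [147 143 110 111 120  96 105 122 119 121 119 119 117 116 114 114 104  97
  96  97]
318 (np.int64(326), np.int64(351), 26) [149 150 149 141 120 110 107 106 107 103  99  98  96  98  95  99  96  95
  95  96]
320 (np.int64(328), np.int64(350), 23) [151 148 147 148 146 137 106  96  95  94  95  93  93  96  93  97  95  94
  97  95]
```

View pics/w7s.png

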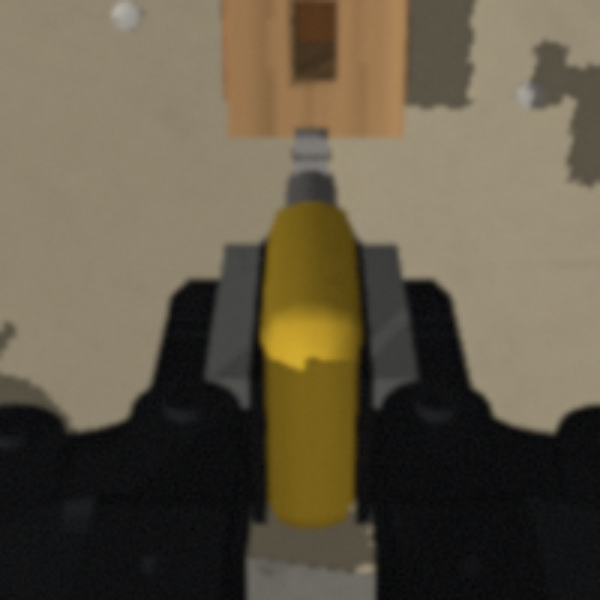

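Emit:
{"fn": "send_rows", "kwargs": {
  "steps": [
    {"dp": [0,0.1,0],"turn": [0,0,0],"fingers": 1},
    {"dp": [0,0.22,0],"turn": [0,0,0.05],"fingers": 1},
    {"dp": [0,0.35,0],"turn": [0,0,0.1],"fingers": 1},
    {"dp": [0,0.48,0],"turn": [0,0,0.15],"fingers": 1},
    {"dp": [0,0.61,0],"turn": [0,0,0.2],"fingers": 1},
    {"dp": [0,0.74,0],"turn": [0,0,0.25],"fingers": 1},
    {"dp": [0,0.87,0],"turn": [0,0,0.294],"fingers": 1},
    {"dp": [0,0.98,0],"turn": [0,0,0.294],"fingers": 1}
  ]
}}

```text
time: 20.5
ee_pos: [0.5142, -0.1712, 0.2415]
tcp_rot: [3.141, -0.001, 3.038]
contact_force: [-0.0, 0.3, -0.5]
width: 0.13
finger_force: 77.8
```

```bash
python3 - <<'E'
from h import *
print(delta([.4970,-.0879,.2365],[np.pi,0,np.pi-.105]),sense()['tcp_rot'],sense()['qpos'].round(2))
E
```

```text
(array([0.171, 0.541, 0.033]), array([ 0.   , -0.001,  0.001])) [ 3.14132926e+00 -1.15229209e-03  3.03807309e+00] [ 0.81  0.6  -0.87  2.04  0.65  0.8   1.01]
```

Emit:
{"fn": "send_rows", "kwargs": {
  "steps": [
    {"dp": [0.03,0.1,0],"turn": [0,0,0],"fingers": 1},
    {"dp": [0.06,0.2,0],"turn": [0,0,0],"fingers": 1},
    {"dp": [0.1,0.32,0.01],"turn": [0,0,0],"fingers": 1},
    {"dp": [0.13,0.42,0.02],"turn": [0,0,0],"fingers": 1},
    {"dp": [0.16,0.5,0.03],"turn": [0,0,0],"fingers": 1},
    {"dp": [0.17,0.54,0.033],"turn": [0,0,0],"fingers": 1},
    {"dp": [0.171,0.541,0.033],"turn": [0,0,0],"fingers": 1},
    {"dp": [0.171,0.541,0.033],"turn": [0,0,0],"fingers": 1}
  ]
}}

```text
time: 21.5
ee_pos: [0.498, -0.09, 0.2369]
tcp_rot: [-3.141, -0.0, 3.036]
contact_force: [-0.4, 0.7, -0.8]
width: 0.132
finger_force: 77.8
```

```bash
python3 snap.py w8; python3 - <<'E'
from h import *
s=sense();print(s['tcp_rot'],s['contact_force'],delta([.4970,-.0879,.2365],[np.pi,0,np.pi-.105],s))
C=cam('wrist',s);print(proj(C,[.4963,-.0878,.0905]))
a=cv2.imread('pics/w8.png')[180:380,220:420];a=cv2.resize(a,None,fx=3,fy=3,interpolation=cv2.INTER_CUBIC)
b=camera('side')[:,:,::-1][200:350,220:420];b=cv2.resize(b,(600,450),interpolation=cv2.INTER_CUBIC)
cv2.imwrite('pics/w8s.png',cv2.resize(np.vstack([a,b]),None,fx=.57,fy=.57))
E
```

```text
[ 0.498  -0.09    0.2369] [-3.1413e+00 -1.0000e-04  3.0358e+00]
[-3.14135445e+00 -1.49420152e-04  3.03566613e+00] [ 0.27570599 -0.59541482 -0.72299075] (array([0.008, 0.014, 0.003]), array([-0.   , -0.   , -0.001]))
[328.88696737 258.28065916]
```

View pics/w8s.png

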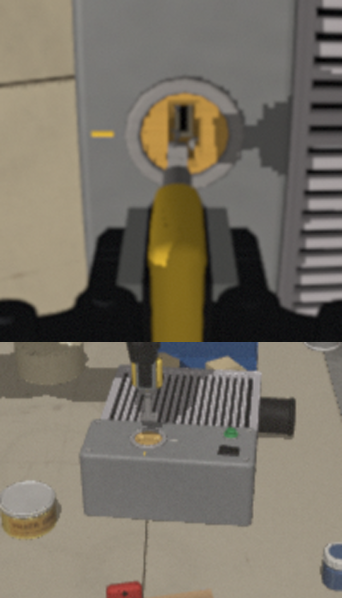

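The picture shows the key tip just over the lock, with both offcuts in the tray behind the grille. The slot is about 3 px (2 mm) to the side, matching the computed correction of (0.008, 0.014). I'll correct that and enter the slot.

Emit:
{"fn": "send_rows", "kwargs": {
  "steps": [
    {"dp": [0.008,0.014,0.03],"turn": [0,0,0],"fingers": 1},
    {"dp": [0.008,0.014,0.08],"turn": [0,0,0],"fingers": 1},
    {"dp": [0.008,0.014,0.12],"turn": [0,0,0],"fingers": 1},
    {"dp": [0.008,0.014,0.15],"turn": [0,0,0],"fingers": 1},
    {"dp": [0.008,0.014,0.17],"turn": [0,0,0],"fingers": 1},
    {"dp": [0.008,0.014,0.19],"turn": [0,0,0],"fingers": 1},
    {"dp": [0.008,0.014,0.2],"turn": [0,0,0],"fingers": 1},
    {"dp": [0.008,0.014,0.21],"turn": [0,0,0],"fingers": 1}
  ]
}}

```text
time: 22.6
ee_pos: [0.497, -0.0873, 0.2054]
tcp_rot: [-3.142, 0.0, 3.036]
contact_force: [-0.3, 0.2, -1.0]
width: 0.128
finger_force: 77.8
```

Emit:
{"fn": "send_rows", "kwargs": {
  "steps": [
    {"dp": [0,0,0.015],"turn": [0,0,0],"fingers": 1},
    {"dp": [0,0,0.03],"turn": [0,0,0],"fingers": 1},
    {"dp": [0,0,0.045],"turn": [0,0,0.01],"fingers": 1},
    {"dp": [0,0,0.06],"turn": [0,0,-0.01],"fingers": 1},
    {"dp": [0,0,0.075],"turn": [0,0,0],"fingers": 1},
    {"dp": [0,0,0.09],"turn": [0,0,0],"fingers": 1},
    {"dp": [0,0,0.1],"turn": [0,0,0.01],"fingers": 1},
    {"dp": [0,0,0.11],"turn": [0,0,0],"fingers": 1}
  ]
}}

```text
time: 23.6
ee_pos: [0.4971, -0.0872, 0.1891]
tcp_rot: [-3.141, 0.0, 3.037]
contact_force: [-0.2, -0.3, 6.3]
width: 0.127
finger_force: 78.5
```

```bash
python3 -c "
from h import *
s=sense();print(s['ee_pos'],s['contact_force'],s['wrist_torque'],s['tcp_rot'])"
```

```text
[ 0.49705995 -0.08720525  0.18908532] [-0.22079421 -0.31323563  6.33589184] [-0.00460431 -0.05668116  0.08940439] [-3.14141957e+00  3.49362065e-04  3.03675934e+00]
```

Emit:
{"fn": "send_rows", "kwargs": {
  "steps": [
    {"dp": [0,0,0.02],"turn": [0,0,0],"fingers": 1},
    {"dp": [0,0,0.04],"turn": [0,0,0.01],"fingers": 1},
    {"dp": [0,0,0.06],"turn": [0,0,-0.01],"fingers": 1},
    {"dp": [0,0,0.08],"turn": [0,0,0],"fingers": 1},
    {"dp": [0,0,0.095],"turn": [0,0,0],"fingers": 1},
    {"dp": [0,0,0.11],"turn": [0,0,0],"fingers": 1},
    {"dp": [0,0,0.115],"turn": [0,0,0],"fingers": 1},
    {"dp": [0,0,0.12],"turn": [0,0,0],"fingers": 1}
  ]
}}

```text
time: 24.6
ee_pos: [0.4973, -0.0873, 0.1711]
tcp_rot: [3.142, 0.001, 3.036]
contact_force: [0.4, -0.5, 3.4]
width: 0.131
finger_force: 78.6
```

Emit:
{"fn": "send_rows", "kwargs": {
  "steps": [
    {"dp": [0,0,0.005],"turn": [0,0,0],"fingers": 1},
    {"dp": [0,0,0.01],"turn": [0,0,0],"fingers": 1},
    {"dp": [0,0,0.012],"turn": [0,0,0],"fingers": 1},
    {"dp": [0,0,0.014],"turn": [0,0,0],"fingers": 1},
    {"dp": [0,0,0.016],"turn": [0,0,0],"fingers": 1},
    {"dp": [0,0,0.018],"turn": [0,0,0],"fingers": 1},
    {"dp": [0,0,0.02],"turn": [0,0,0],"fingers": 1},
    {"dp": [0,0,0.02],"turn": [0,0,0],"fingers": 1}
  ]
}}

```text
time: 25.6
ee_pos: [0.4973, -0.087, 0.1706]
tcp_rot: [-3.139, 0.003, 3.037]
contact_force: [-8.0, -1.5, 39.1]
width: 0.13
finger_force: 84.4
```

It stopped hard at z = 0.1706, the expected home height, with 39 N on it. I'll ease the push and turn clockwise.

Emit:
{"fn": "send_rows", "kwargs": {
  "steps": [
    {"dp": [0,0,-0.008],"turn": [0,0,0],"fingers": 1},
    {"dp": [0,0,-0.013],"turn": [0,0,0],"fingers": 1},
    {"dp": [0,0,-0.013],"turn": [0,0,0.05],"fingers": 1},
    {"dp": [0,0,-0.013],"turn": [0,0,0.12],"fingers": 1},
    {"dp": [0,0,-0.013],"turn": [0,0,0.2],"fingers": 1},
    {"dp": [0,0,-0.013],"turn": [0,0,0.28],"fingers": 1},
    {"dp": [0,0,-0.013],"turn": [0,0,0.36],"fingers": 1},
    {"dp": [0,0,-0.013],"turn": [0,0,0.44],"fingers": 1}
  ],
  "force": 110
}}

```text
time: 26.6
ee_pos: [0.4974, -0.0873, 0.1709]
tcp_rot: [3.141, 0.002, 2.573]
contact_force: [-0.9, -0.1, 11.0]
width: 0.126
finger_force: 107.8
```

```bash
python3 -c "
from h import *
s=sense();print(s['ee_pos'],s['contact_force'],s['wrist_torque'],s['tcp_rot'],s['qpos'].round(2),s['width'])"
```

```text
[ 0.49743428 -0.08730444  0.17085045] [-0.88957968 -0.1362363  10.9608822 ] [-0.17718735  0.19188328  0.13648909] [3.14146718e+00 1.83703124e-03 2.57333435e+00] [ 0.5   0.62 -0.63  2.19  0.71  0.55  0.33] 0.1258747792951489
```

Emit:
{"fn": "send_rows", "kwargs": {
  "steps": [
    {"dp": [0,0,0],"turn": [0,0,0.1],"fingers": 1},
    {"dp": [0,0,0],"turn": [0,0,0.2],"fingers": 1},
    {"dp": [0,0,0],"turn": [0,0,0.3],"fingers": 1},
    {"dp": [0,0,0],"turn": [0,0,0.4],"fingers": 1},
    {"dp": [0,0,0],"turn": [0,0,0.5],"fingers": 1},
    {"dp": [0,0,0],"turn": [0,0,0.6],"fingers": 1},
    {"dp": [0,0,0],"turn": [0,0,0.7],"fingers": 1},
    {"dp": [0,0,0],"turn": [0,0,0.8],"fingers": 1}
  ]
}}

```text
time: 27.6
ee_pos: [0.4973, -0.0875, 0.1708]
tcp_rot: [3.14, 0.001, 1.735]
contact_force: [-1.0, -1.4, 9.4]
width: 0.126
finger_force: 107.9
```

```bash
python3 -c "
from h import *
s=sense();print(s['ee_pos'],s['contact_force'],s['wrist_torque'],s['tcp_rot'],s['qpos'].round(2),s['width'])"
```

```text
[ 0.49726619 -0.08746027  0.17083097] [-0.98318183 -1.39917081  9.39030005] [-0.28969037  0.30634837  0.14901341] [3.14047090e+00 1.10651015e-03 1.73494462e+00] [ 0.34  0.57 -0.39  2.2   0.49  0.46 -0.28] 0.12585354762086817
```

Emit:
{"fn": "send_rows", "kwargs": {
  "steps": [
    {"dp": [0,0,0],"turn": [0,0,0.08],"fingers": 1},
    {"dp": [0,0,0],"turn": [0,0,0.15],"fingers": 1},
    {"dp": [0,0,0],"turn": [0,0,0.2],"fingers": 1},
    {"dp": [0,0,0],"turn": [0,0,0.23],"fingers": 1},
    {"dp": [0,0,0],"turn": [0,0,0.25],"fingers": 1},
    {"dp": [0,0,0],"turn": [0,0,0.26],"fingers": 1},
    {"dp": [0,0,0],"turn": [0,0,0.27],"fingers": 1},
    {"dp": [0,0,0],"turn": [0,0,0.28],"fingers": 1}
  ]
}}

```text
time: 28.6
ee_pos: [0.4971, -0.0875, 0.1708]
tcp_rot: [3.14, 0.001, 1.445]
contact_force: [-1.9, -1.2, 11.8]
width: 0.121
finger_force: 107.9
```

```bash
python3 -c "
from h import *
s=sense();print(s['ee_pos'],s['contact_force'],s['wrist_torque'],s['tcp_rot'],s['qpos'].round(2),s['width'])"
```

```text
[ 0.49714045 -0.08746177  0.17083449] [-1.92037536 -1.16286938 11.83601392] [-0.25293389  0.32056759  0.27039596] [3.14042671e+00 7.11524923e-04 1.44493891e+00] [ 0.28  0.56 -0.31  2.2   0.41  0.43 -0.48] 0.12138317644021099
```

Emit:
{"fn": "send_rows", "kwargs": {
  "steps": [
    {"dp": [0,0,0],"turn": [0,0,0.01],"fingers": 1},
    {"dp": [0,0,0],"turn": [0,0,0.02],"fingers": 1},
    {"dp": [0,0,0],"turn": [0,0,0.03],"fingers": 1},
    {"dp": [0,0,0],"turn": [0,0,0.04],"fingers": 1},
    {"dp": [0,0,0],"turn": [0,0,0.05],"fingers": 1},
    {"dp": [0,0,0],"turn": [0,0,0.05],"fingers": 1},
    {"dp": [0,0,0],"turn": [0,0,0.05],"fingers": 1},
    {"dp": [0,0,0],"turn": [0,0,0.05],"fingers": 1}
  ]
}}

```text
time: 29.6
ee_pos: [0.4972, -0.0874, 0.1708]
tcp_rot: [3.14, 0.001, 1.394]
contact_force: [-1.6, -1.3, 12.3]
width: 0.124
finger_force: 108.1
```

```bash
python3 -c "
from h import *
s=sense();print(s['ee_pos'],s['contact_force'],s['wrist_torque'],s['tcp_rot'],s['qpos'].round(2),s['width'])"
```

```text
[ 0.49717592 -0.08742731  0.17082783] [-1.61118742 -1.34489013 12.31378278] [-0.29189137  0.32330112  0.50661706] [3.14031115e+00 6.83433137e-04 1.39367389e+00] [ 0.27  0.56 -0.3   2.2   0.39  0.43 -0.52] 0.12386778684336615
```

```bash
python3 -c "
from cell import *
print(close_job())"
```

```text
the job is handed in; nothing more can be done
None
```

The job is handed in at about 30 s: both offcuts are in the scrap tray and the yellow key is fully home, still gripped and held clockwise against its stop (turned about 1.6 rad); I viewed 11 pictures, one over the limit of 10.

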